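# Index the condiment carousel and slide out the red pot

### The arm

A 6-joint arm with a two-finger parallel gripper is mounted at the origin on the work surface. World frame = base frame: x ahead of the robot, y to its left, z up, the work surface at z = 0. Lengths are in mm, angles in degrees, forces in N, time in s.
With the tool pointing down it reaches from about 250 to 775 mm from the base axis. Payload 8.9 kg.
Tool frame: the origin (TCP) lies between the finger pads; the fingertips stand 19 mm ahead of it and the grasp point (between the pads) is the TCP (ctrl.tips_ahead is the distance from the TCP to the fingertips, in mm); z points along the fingers, y is the line along which they close (so a half turn about z gives the same grasp; the last joint's range is limited). The gripper opens to 85 mm and grips with 20 to 120 N. Pads are 22 mm wide; open, the fingers measure 114 mm over their backs; the gripper's body (76 mm by 85 mm) begins 54 mm behind the grasp point. The pads swing forward as they close: fully open they stand 13 mm farther back than shut.
Start: joints at [65.701, 16.656, -8.789, 64.555, 0, 82.019], TCP at [147.501, 503.852, 250.305] pointing down, gripper open.
Joint ranges: [-144.48, 144.48], [-52.06, 99.96], [-74.48, 78.29], [-112.23, 115.85], [-86.99, 84.42], [-180, 180]. Speed limits (degrees/s): [127.2, 127.2, 159.86, 180, 180, 180].

### API

Orientations are given as a 3x3 rotation matrix whose columns are the frame's x, y, z axes.
In Python, from station import ctrl gives the robot as it stands.
- The arm moves only by the tool drive_tool, never from a script. Its argument "rows" is a list of rows, each a list of 7 numbers: the turn, a rotation vector about the tool's x, y, z in degrees, then the shift along the tool's x, y, z in cm, then the finger opening in cm, from 0 to 8.54. A call has 1 to 8 rows; each row shifts and turns the commanded pose from where the row before left it, along the tool's axes as they then stand; what a row does not reach is not made up. A row lasts 1/12 s, in which the tool goes at most 41.7 mm and 7.16 degrees, less where a joint would pass 70% of its speed; a pose out of reach is approached as far as the arm can. A call is refused whole if a number of a shift passes 4.17 or a number of a turn 7.16, either way. A call with a gripper value outside its range is refused whole. The fingers move at their own pace and stop on an object; "newtons" is the grip in N (left out, the last holds). Time passes only in rows, so rows that do not move let the fingers close. It gives the time, the measured TCP pose, the force, the opening and the grip force at its end, in the units of the state.
- ctrl.observe(): the state, without advancing time (a new reading comes with each control period).
- ctrl.camera(name): name is "side" or "top"; returns (picture, depth): 480x640x3 uint8, red, green, blue; 480x640 float32, mm along the optical axis (not along the pixel's ray), 0 where there is no reading.
- ctrl.camera_info(name): a dict with "vertical_fov" (degrees; the focal length in pixels is half the picture's height over the tangent of half this angle, whatever the lens; pixels are square), "cx", "cy" (the principal point, pixels), "extrinsics" (4x4, takes a point from world to camera coordinates). Camera axes: x right, y down, z forward; pixel columns grow to the right and rows downward; lengths in mm; the calibration is good to about 2 mm. A picture is of the moment at which its call begins. camera_info takes no time and is no camera call.
- ctrl.finish_job(): hands the job in; it is judged then, once.
The state is a dict: "time_s": time; "joint_pos": joint angles; "joint_vel": joint speeds; "tau": joint torques, N m; "tcp_pos": TCP position; "tcp_rot": TCP orientation; "ft_force": force on the tool from outside, world axes, zero at the start; "ft_torque": the same for the moment, N m; "grip_width": opening from 0.0 (shut) to 1.0 (fully open); "grasp_force": force on a finger pad.
Only numpy, scipy, OpenCV 4.12 (cv2) and the standard library are available. Lean on these libraries where they do the work, as an engineer would, in place of code of your own. Each camera call takes 0.05 s, during which the arm holds its last target. There are 200 camera calls.

### The job

The red-lidded pot stands about one place round from the serving gap of the condiment carousel: turn the carousel (the upright pegs are there to push) until the red pot stands at the gap and the deck has clicked fully into its stop, which has to be found by feel. Then slide the red pot, without lifting it, out through the gap onto the ring mark of the wooden ledge and let go, leaving the deck clicked in its stop. You must reach in at a slant under the wire shelf: do not knock the shelf or force the deck, and leave the other two pots standing in their slots and the cup and bowl where they are.

Things in the scene. Friction and masses are not known exactly. Their poses are not given: they have to be found in the camera images.
- station: fixed base of the carousel. Origin on the table under the carousel's vertical axis; z up; its -x axis points through the serving gap along the ledge, roughly to the robot. A 5 mm steel fence (inner radius 134 mm, top at z 60 mm) rings the deck, open only at the gap
- gap (a point): middle of the serving gap, the 82 mm wide opening in the fence, at fence-top height (z 60 mm), 136 mm from the carousel's axis on the station's -x axis
- ledge_mark (a point): centre of the white ring mark (54 mm in diameter) on the wooden ledge, 200 mm from the axis; axes as the station's. Ledge: top 44 mm above the table (1 mm below the deck), 90 mm wide, from station x -134 to -254 mm, with steel rails 80 mm apart inside and an end lip at x -249 mm (5 mm thick, tops at z 56 mm)
- deck: round revolving deck, radius 130 mm; origin on its axis at deck-top level, 45 mm above the table; z up. Turns either way about z without end stops. It has six slots at every 60 deg, one along its own -x axis, and six pegs midway between them. A spring pin below drops into a notch at every 60 deg. It may start anywhere, in or between stops
- slot (a point): middle of the deck's slot on its own -x axis, at deck-top level, radius 100 mm. Each slot is bounded by two straight radial walls, 56 mm apart inside, 4 mm thick, 12 mm high, from radius 64 to 128 mm, open outwards and inwards
- peg (a point): top of one of six equal upright black pegs (the one 30 deg counterclockwise from the deck's -x axis, seen from above; the rest follow every 60 deg): 14 mm in diameter, 70 mm high above the deck, at radius 118 mm. Push or loosely straddle a peg to turn the deck
- hub (a point): top of the steel hub in the middle of the deck (60 mm in diameter), 48 mm above the deck. About the stops: leaving a notch takes some 8 to 12 N at a peg, turning between notches 1 to 4 N; the push drops away as the pin falls in. A notch pulls the deck in only within about 2 deg of its stop; elsewhere the deck stays as left
- pin (a joint): position of the hidden spring pin, m: about 0 when dropped fully into a notch (clicked), about 0.0026 when riding between notches; noisy, so average it. The stops bring a slot to the gap only roughly: each time the stop lies anywhere up to 4 deg to either side of the gap's centre line, which cannot be seen
- rack: fixed steel wire shelf: five level 8 mm bars along y, undersides 250 mm above the table, at station x -121, -85, -49, -13, +23 mm, from y -230 to +230 mm; legs 16 mm thick at x +20, y +-230 mm. Origin and axes as the station's. It stands over pegs, slots and gap, so come in from the -x side, gripper leaning back 30 to 45 deg (fingers forward and down)
- pot_red: red-lidded pot: white, round, 50 mm in diameter, 32 mm high; red lid 52 mm in diameter up to 37 mm; upright red knob 16 mm in diameter from 37 to 67 mm above the bottom. Loose, about 0.13 to 0.25 kg. Origin at the centre of its bottom, z up. Starts in one of the two slots next to the gap, 38 to 82 deg of turning away, left or right
- pot_green: the same pot with a green lid and knob, in the slot two places from the red pot, on the other side of the gap. Must stay in the carousel.
- pot_yellow: the same pot with a yellow lid and knob, in the slot farthest from the gap. Must stay in the carousel.
- cup: open steel cup, 72 mm in diameter, 85 mm high, on the table to the left of the ledge; leave it alone. Origin at the centre of its bottom.
- bowl: white bowl, 110 mm in diameter, 45 mm high, on the table to the right of the ledge; leave it alone. Origin at the centre of its bottom.
Not all that is in view belongs to the job. What is shaped like the pot_green but blue, pink or purple is not meant.

How it is judged:
By the outcome, as a careful person would: the job done as asked, in the order asked, and still so for the second after the job is handed in, with the robot touching nothing.
It also fails if it takes over 64 s, if anything falls off the work surface, if the arm or the gripper's body presses on something with over 40 N, if the wrist force passes 120 N, or if a joint passes its speed limit or range.

## Working session

There is one attempt and no reset: what is moved stays moved. The work goes in short steps, Python scripts to look and compute and a tool call to move; the robot and the scene stay as the last step left them, time stands still between calls to the robot, and variables do not carry over. Pictures are saved under pics/ and viewed, at most 10 in all, crops included, and the job is handed in when it is done.

Besides the shell and the picture viewer there is one more tool, called after "Call:" as name([rows], argument=value, ...), one row to a line, values as JSON. drive_tool: Moves the arm, as the interface text tells. Its arguments: {"type":"object","properties":{"rows":{"type":"array"},"newtons":{"type":"number"}},"required":["rows"]}

```bash
ls; mkdir -p pics; python3 - <<'E'
from station import ctrl
import cv2,numpy as np
s=ctrl.observe();print(s)
for n in("top","side"):
    p,d=ctrl.camera(n);cv2.imwrite(f"pics/{n}0.png",p[:,:,::-1]);np.save(f"pics/{n}0.npy",d)
    print(n,ctrl.camera_info(n))
E
```

```text
pics
{'time_s': 0.0, 'joint_pos': array([ 6.57001809e+01,  1.66895644e+01, -8.83223197e+00,  6.45552159e+01,
        4.16705663e-04,  8.20204504e+01]), 'joint_vel': array([ 0.01693217,  0.03608285,  0.07310864, -0.00705874, -0.07064605,
        0.11382016]), 'tau': array([-1.61609674e-03, -5.37146401e+01,  3.31372619e+01,  1.59817573e-02,
       -7.56696431e-05,  9.16580859e-06]), 'tcp_pos': array([147.32907565, 503.45767175, 249.71895655]), 'tcp_rot': array([[-9.59705885e-01,  2.81005872e-01, -5.59748543e-04],
       [ 2.81006363e-01,  9.59705127e-01, -1.22204245e-03],
       [ 1.93792442e-04, -1.33009423e-03, -9.99999097e-01]]), 'ft_force': array([-0.39693595,  0.02674159,  0.23555312]), 'ft_torque': array([0.00184811, 0.03884033, 0.01860652]), 'grasp_force': 0.0, 'grip_width': 0.9997444068021989}
top {'vertical_fov': 56.29418453256739, 'cx': 327.91515327915096, 'cy': 243.23993695504592, 'extrinsics': array([[-2.72404674e-02, -9.99477010e-01, -1.74259309e-02,
         2.03183065e+01],
       [-9.88863526e-01,  2.94945069e-02, -1.45873238e-01,
         6.19395888e+02],
       [ 1.46310917e-01,  1.32582123e-02, -9.89149804e-01,
         9.87613019e+02],
       [ 0.00000000e+00,  0.00000000e+00,  0.00000000e+00,
         1.00000000e+00]])}
side {'vertical_fov': 46.34645929956435, 'cx': 327.84526017962753, 'cy': 241.56675593920716, 'extrinsics': array([[ 9.25269791e-01, -3.78448075e-01, -2.55512842e-02,
        -5.37241308e+02],
       [-2.19324516e-01, -4.78834624e-01, -8.50067150e-01,
         2.24368286e+02],
       [ 3.09471437e-01,  7.92145477e-01, -5.26054154e-01,
         1.01198960e+03],
       [ 0.00000000e+00,  0.00000000e+00,  0.00000000e+00,
         1.00000000e+00]])}
```

View pics/top0.png

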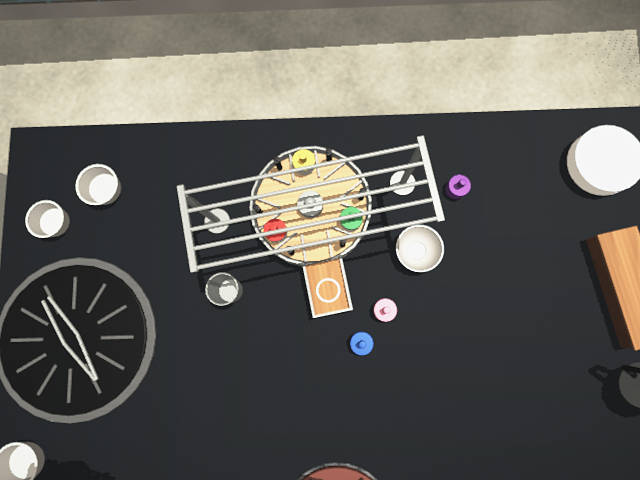

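View pics/side0.png

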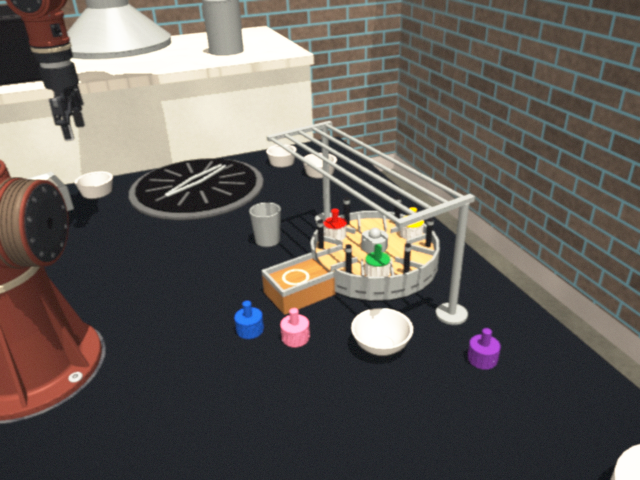

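The top view shows the hub at (310,205), red pot at (275,230) left of the gap, green at (350,217), yellow at (303,160) and ring mark at (328,290). The deck therefore has to turn counterclockwise. Next I'll measure through depth and rays.

```bash
cat > h.py <<'E'
from station import ctrl
import numpy as np,cv2
from scipy.optimize import least_squares
def cloud(n,p,d):
    i=ctrl.camera_info(n);f=240/np.tan(np.radians(i["vertical_fov"]/2));E=i["extrinsics"]
    v,u=np.mgrid[:480,:640]
    c=np.stack([(u-i["cx"])/f*d,(v-i["cy"])/f*d,d],-1)
    return (c-E[:3,3])@E[:3,:3]
def ray(n,u,v,z):
    i=ctrl.camera_info(n);f=240/np.tan(np.radians(i["vertical_fov"]/2));E=i["extrinsics"];R=E[:3,:3]
    o=-R.T@E[:3,3];r=R.T@np.array([(u-i["cx"])/f,(v-i["cy"])/f,1]);return o+r*(z-o[2])/r[2]
def proj(n,P):
    i=ctrl.camera_info(n);f=240/np.tan(np.radians(i["vertical_fov"]/2));E=i["extrinsics"]
    c=E[:3,:3]@np.asarray(P,float)+E[:3,3];return np.array([i["cx"]+f*c[0]/c[2],i["cy"]+f*c[1]/c[2]])
def circ(P,r=None):
    x0=[*P.mean(0)[:2],r or 50]
    g=lambda x:np.hypot(P[:,0]-x[0],P[:,1]-x[1])-(r or x[2])
    return least_squares(g,x0,loss="soft_l1",f_scale=2).x
def hsv(p): return cv2.cvtColor(p,cv2.COLOR_RGB2HSV)
def cmask(p,c):
    h,s,v=cv2.split(hsv(p))
    return {"red":((h<6)|(h>174))&(s>170)&(v>90),"green":(h>50)&(h<80)&(s>120)&(v>60),"yellow":(h>24)&(h<33)&(s>170)&(v>120)}[c]
E
python3 - <<'E'
from h import *
for n in("top","side"):
    p=cv2.imread(f"pics/{n}0.png")[:,:,::-1].copy();d=np.load(f"pics/{n}0.npy");X=cloud(n,p,d);ok=d>0
    C=ray("top",310,205,93)
    R=np.hypot(X[...,0]-C[0],X[...,1]-C[1])
    for c in("red","green","yellow"):
        m=cmask(p,c)&ok&(R<150)
        for lo,hi in((76,88),(105,118)):
            q=X[m&(X[...,2]>lo)&(X[...,2]<hi)]
            print(n,c,lo,len(q),q.mean(0).round(1) if len(q) else"", ((q.min(0)+q.max(0))/2).round(1) if len(q) else "")
    h=hsv(p)
    m=ok&(R<45)&(X[...,2]>86)&(X[...,2]<100);q=X[m];print("hub",C.round(1),len(q),q.mean(0).round(1),((q.min(0)+q.max(0))/2).round(1),(q.max(0)-q.min(0)).round(1))
    m=ok&(R<160)&(R>120)&(X[...,2]>56)&(X[...,2]<64)&(h[...,1]<60);q=X[m];print("fence",len(q),circ(q))
    m=(ok&(R<160)&(R>90)&(X[...,2]>107)&(X[...,2]<122)&(h[...,2]<70)).astype(np.uint8)
    k,l,st,ce=cv2.connectedComponentsWithStats(m)
    for j in range(1,k):
        if st[j,4]>3:
            q=X[l==j];q=q[q[:,2]>q[:,2].max()-6];print("peg",ce[j].round(1),st[j,4],q.mean(0).round(1))
    Lg=ray("top",328,290,44)
    m=ok&(np.hypot(X[...,0]-Lg[0],X[...,1]-Lg[1])<32)&(h[...,1]<90)&(h[...,2]>150)&(X[...,2]>38)&(X[...,2]<50)
    q=X[m];print("ring",len(q),circ(q) if len(q) else Lg,q[:,2].mean())
    m=ok&(X[...,2]>240)&(X[...,2]<270)&(R<300);q=X[m];print("rack",len(q),q[:,2].mean(),q.min(0),q.max(0))
    for nm,w,r,lo,hi in(("cup",(222,289),40,80,90),("bowl",(419,248),60,40,50)):
        c=ray("top",*w,(lo+hi)/2);m=ok&(np.hypot(X[...,0]-c[0],X[...,1]-c[1])<r+8)&(X[...,2]>lo)&(X[...,2]<hi);print(nm,circ(X[m],r) if m.any() else c)
E
```

```text
top red 76 92 [648.6 120.9  81.8] [651.5 120.6  81.7]
top red 105 7 [647.6 124.8 112.3] [647.9 121.3 110.3]
top green 76 44 [667.9 -51.5  82.2] [674.6 -51.1  83.1]
top green 105 8 [671.2 -49.3 109.7] [669.8 -49.1 109.3]
top yellow 76 0  
top yellow 105 0  
hub [699.9  39.5  93. ] 60 [711.8  42.2  90.2] [708.   41.9  91.2] [23.5 22.6  8.9]
fence 715 [708.57059475  42.01153883 136.68427881]
peg [327.6 148.6] 5 [821.3  -3.4 115.2]
peg [326.2 152.4] 5 [ 8.124e+02 -7.000e-01  1.151e+02]
peg [274.9 158.5] 18 [802.6 113.9 114.6]
peg [361.  189.2] 6 [726.4 -73.7 115.8]
peg [254.9 207.3] 16 [694.6 159.  116.7]
peg [342.2 242.8] 5 [609.9 -29.  112.2]
ring 211 [513.07852283   5.91179555  25.1367982 ] 44.35472437287526
rack 6574 257.24069223331054 [ 542.85474546 -212.56181354  240.23015643] [788.25755654 280.91967439 263.77299845]
cup [519.16265572 234.10891559  40.        ]
bowl [ 598.44396675 -199.60219599   60.        ]
side red 76 172 [646.3 113.6  82.1] [649.1 116.   83. ]
side red 105 34 [646.9 116.7 110.4] [646.9 117.4 110. ]
side green 76 235 [667.4 -57.   81.9] [669.6 -52.3  82.8]
side green 105 33 [668.1 -55.6 109.6] [668.1 -54.5 109.3]
side yellow 76 47 [809.2  33.9  81.5] [807.6  34.3  81.6]
side yellow 105 13 [808.4  51.  112. ] [809.3  50.8 112.2]
hub [699.9  39.5  93. ] 53 [706.   36.5  89.7] [707.3  36.6  89.5] [22.8 19.4  6.9]
fence 667 [706.20240295  39.48447225 136.59980612]
peg [346.  198.1] 17 [693.1 156.7 114.8]
peg [397.5 197.1] 16 [801.6 110.1 115.1]
peg [429.5 219.5] 15 [815.9  -8.9 114.4]
peg [319.7 221.2] 10 [599.1  83.6 113.7]
peg [348.  246.3] 7 [613.2 -33.9 113.8]
peg [407.4 245. ] 8 [720.8 -81.1 115.6]
ring 145 [511.78306169   6.3050476   25.0152195 ] 44.30027835785439
rack 4275 255.75498607225015 [ 541.34408404 -215.57115008  240.02779687] [787.66127821 282.06826963 261.58234311]
cup [522.00794899 236.06636678  40.        ]
bowl [ 598.80883707 -214.38421974   60.        ]
```

```bash
cat >> h.py <<'E'
from scipy.spatial.transform import Rotation as Ro
AX=np.array([707.4,40.7]);YAW=10.06
def rot(az,th):
    a,t=np.radians([az,th]);z=np.array([np.sin(t)*np.cos(a),np.sin(t)*np.sin(a),-np.cos(t)])
    y=np.array([-np.sin(a),np.cos(a),0]);return np.stack([np.cross(y,z),y,z],1)
def plan(p0,R0,p1,R1,n,w=None):
    v=Ro.from_matrix(R0.T@R1).as_rotvec();dp=(np.asarray(p1)-p0)/n;R=R0
    for k in range(n):
        sh=R.T@dp/10;print([*np.degrees(v/n).round(2),*sh.round(2)]);R=R@Ro.from_rotvec(v/n).as_matrix()
def st():
    s=ctrl.observe();return s,np.array(s["tcp_pos"]),np.array(s["tcp_rot"])
def pol(r,a,z): return np.array([AX[0]+r*np.cos(np.radians(a)),AX[1]+r*np.sin(np.radians(a)),z])
E
python3 - <<'E'
from h import *
s,p,R=st()
R1=rot(-23.1,40);P=pol(118,156.9,102);P0=P-150*R1[:,2];print(P,P0,ctrl.tips_ahead)
plan(p,R,P0,R1,24)
d=3;Rw=Ro.from_rotvec([0,0,np.radians(d)]).as_matrix()
print("arc",np.degrees(Ro.from_matrix(R1.T@Rw@R1).as_rotvec()),R1.T@(pol(118,159.9,102)-P)/10)
E
```

```text
[598.86106332  86.99577976 102.        ] [510.17358408 124.82419537 216.90666647] 19.0
[np.float64(0.1), np.float64(-1.66), np.float64(0.27), np.float64(-1.89), np.float64(-1.09), np.float64(0.14)]
[np.float64(0.1), np.float64(-1.66), np.float64(0.27), np.float64(-1.89), np.float64(-1.08), np.float64(0.19)]
[np.float64(0.1), np.float64(-1.66), np.float64(0.27), np.float64(-1.89), np.float64(-1.07), np.float64(0.25)]
[np.float64(0.1), np.float64(-1.66), np.float64(0.27), np.float64(-1.89), np.float64(-1.06), np.float64(0.31)]
[np.float64(0.1), np.float64(-1.66), np.float64(0.27), np.float64(-1.89), np.float64(-1.05), np.float64(0.37)]
[np.float64(0.1), np.float64(-1.66), np.float64(0.27), np.float64(-1.88), np.float64(-1.04), np.float64(0.42)]
[np.float64(0.1), np.float64(-1.66), np.float64(0.27), np.float64(-1.87), np.float64(-1.03), np.float64(0.48)]
[np.float64(0.1), np.float64(-1.66), np.float64(0.27), np.float64(-1.86), np.float64(-1.02), np.float64(0.53)]
[np.float64(0.1), np.float64(-1.66), np.float64(0.27), np.float64(-1.85), np.float64(-1.01), np.float64(0.59)]
[np.float64(0.
[... 1037 characters left out ...]
p.float64(-1.65), np.float64(-0.92), np.float64(1.12)]
[np.float64(0.1), np.float64(-1.66), np.float64(0.27), np.float64(-1.62), np.float64(-0.91), np.float64(1.17)]
[np.float64(0.1), np.float64(-1.66), np.float64(0.27), np.float64(-1.59), np.float64(-0.9), np.float64(1.21)]
[np.float64(0.1), np.float64(-1.66), np.float64(0.27), np.float64(-1.55), np.float64(-0.89), np.float64(1.26)]
[np.float64(0.1), np.float64(-1.66), np.float64(0.27), np.float64(-1.52), np.float64(-0.88), np.float64(1.31)]
[np.float64(0.1), np.float64(-1.66), np.float64(0.27), np.float64(-1.49), np.float64(-0.87), np.float64(1.35)]
arc [-1.92836283e+00  1.19946802e-15 -2.29813333e+00] [-0.01238808 -0.61756428  0.01039483]
```

Call:
drive_tool([
  [0.1,-1.66,0.27,-1.9,-1.1,0.15,4],
  [0.1,-1.66,0.27,-1.9,-1.1,0.2,4],
  [0.1,-1.66,0.27,-1.9,-1.07,0.25,4],
  [0.1,-1.66,0.27,-1.9,-1.06,0.3,4],
  [0.1,-1.66,0.27,-1.9,-1.05,0.37,4],
  [0.1,-1.66,0.27,-1.88,-1.04,0.42,4],
  [0.1,-1.66,0.27,-1.87,-1.03,0.48,4],
  [0.1,-1.66,0.27,-1.86,-1.02,0.53,4],
], newtons=30)

```text
time_s: 0.77
tcp_pos: [269.3, 376.3, 238.9]
tcp_rot: [[-0.923, 0.318, 0.216], [0.308, 0.948, -0.083], [-0.231, -0.01, -0.973]]
ft_force: [-0.1, 0.1, 0.1]
grip_width: 0.466
grasp_force: 0.0
```

Call:
drive_tool([
  [0.1,-1.66,0.27,-1.85,-1.01,0.6,4],
  [0.1,-1.66,0.27,-1.84,-1.0,0.65,4],
  [0.1,-1.66,0.27,-1.82,-1.0,0.7,4],
  [0.1,-1.66,0.27,-1.8,-0.98,0.75,4],
  [0.1,-1.66,0.27,-1.79,-0.97,0.8,4],
  [0.1,-1.66,0.27,-1.77,-0.96,0.86,4],
  [0.1,-1.66,0.27,-1.75,-0.95,0.9,4],
  [0.1,-1.66,0.27,-1.72,-0.94,0.97,4],
])

```text
time_s: 1.43
tcp_pos: [390.3, 250.4, 227.9]
tcp_rot: [[-0.837, 0.356, 0.416], [0.314, 0.934, -0.168], [-0.449, -0.01, -0.894]]
ft_force: [-0.7, 0.5, -1.1]
grip_width: 0.467
grasp_force: 0.0
```

Call:
drive_tool([
  [0.1,-1.66,0.27,-1.7,-0.93,1.0,4],
  [0.1,-1.66,0.27,-1.67,-0.92,1.07,4],
  [0.1,-1.66,0.27,-1.65,-0.92,1.12,4],
  [0.1,-1.66,0.27,-1.62,-0.91,1.17,4],
  [0.1,-1.66,0.27,-1.6,-0.9,1.2,4],
  [0.1,-1.66,0.27,-1.55,-0.9,1.26,4],
  [0.1,-1.66,0.27,-1.52,-0.88,1.3,4],
  [0.1,-1.66,0.27,-1.5,-0.87,1.35,4],
])

```text
time_s: 2.1
tcp_pos: [511.1, 124.0, 217.2]
tcp_rot: [[-0.705, 0.392, 0.59], [0.3, 0.92, -0.253], [-0.642, -0.001, -0.767]]
ft_force: [1.2, 0.5, -0.0]
grip_width: 0.468
grasp_force: 0.0
```

```bash
python3 - <<'E'
from h import *
s,p,R=st();print(s["time_s"],p,R.round(3),s["joint_pos"].round(1),s["grip_width"],s["ft_force"])
R1=rot(-23.1,40);P=pol(118,156.9,102)
plan(p,R,P,R1,8)
p,d=ctrl.camera("side");cv2.imwrite("pics/s1.png",cv2.resize(p[100:340,160:480,::-1],None,fx=2.4,fy=2.4))
E
```

```text
2.1 [511.09838138 123.95392869 217.18909683] [[-0.705  0.392  0.59 ]
 [ 0.3    0.92  -0.253]
 [-0.642 -0.001 -0.767]] [ 20.4   2.5 -47.    9.3 -26.3  36. ] 0.46750301302083724 [ 1.18200558  0.5080308  -0.04120651]
[np.float64(-0.01), np.float64(-0.01), np.float64(0.0), np.float64(0.01), np.float64(0.01), np.float64(1.87)]
[np.float64(-0.01), np.float64(-0.01), np.float64(0.0), np.float64(0.01), np.float64(0.01), np.float64(1.87)]
[np.float64(-0.01), np.float64(-0.01), np.float64(0.0), np.float64(0.01), np.float64(0.01), np.float64(1.87)]
[np.float64(-0.01), np.float64(-0.01), np.float64(0.0), np.float64(0.01), np.float64(0.01), np.float64(1.87)]
[np.float64(-0.01), np.float64(-0.01), np.float64(0.0), np.float64(0.01), np.float64(0.01), np.float64(1.87)]
[np.float64(-0.01), np.float64(-0.01), np.float64(0.0), np.float64(0.01), np.float64(0.01), np.float64(1.87)]
[np.float64(-0.01), np.float64(-0.01), np.float64(0.0), np.float64(0.01), np.float64(0.01), np.float64(1.87)]
[np.float64(-0.01), np.float64(-0.01), np.float64(0.0), np.float64(0.01), np.float64(0.01), np.float64(1.87)]
```

View pics/s1.png

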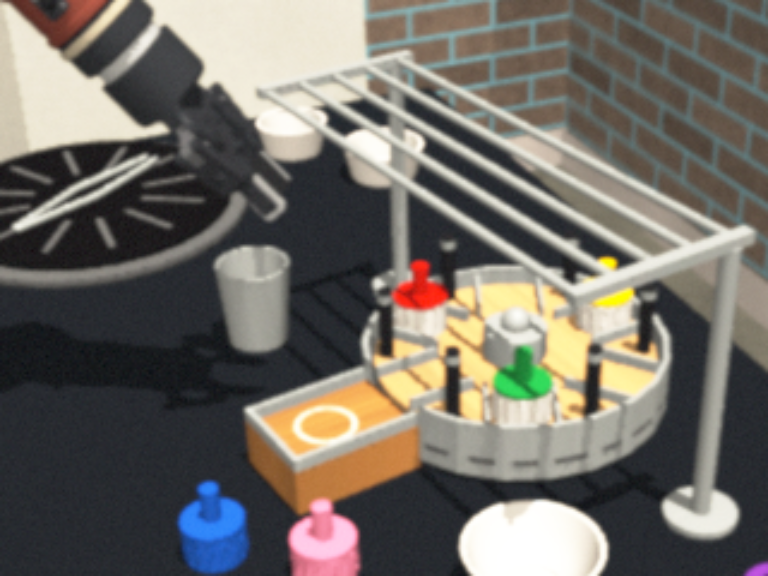

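The gripper stands leaning in front of the shelf, aimed at peg (385,325 in the crop), with everything still in place. Now I'll push in along the tool axis.

Call:
drive_tool([
  [0,0,0,0,0,1.9,4],
  [0,0,0,0,0,1.9,4],
  [0,0,0,0,0,1.9,4],
  [0,0,0,0,0,1.9,4],
  [0,0,0,0,0,1.9,4],
  [0,0,0,0,0,1.9,4],
])

```text
time_s: 2.65
tcp_pos: [578.2, 95.8, 128.9]
tcp_rot: [[-0.706, 0.392, 0.589], [0.3, 0.92, -0.252], [-0.641, -0.001, -0.768]]
ft_force: [0.6, 0.6, -1.0]
grip_width: 0.465
grasp_force: 0.0
```

Call:
drive_tool([
  [0,0,0,0,0,1.2,4],
  [0,0,0,0,0,1.2,4],
  [0,0,0,0,0,1.0,4],
  [0,0,0,0,0,0.2,3.2],
  [0,0,0,0,0,0,3.2],
])

```text
time_s: 3.07
tcp_pos: [598.9, 86.9, 101.5]
tcp_rot: [[-0.707, 0.392, 0.589], [0.301, 0.92, -0.252], [-0.64, -0.002, -0.768]]
ft_force: [-0.1, 0.4, 0.3]
grip_width: 0.373
grasp_force: 0.0
```

```bash
python3 - <<'E'
from h import *
s,p,R=st();print(s["time_s"],p,R.round(3),s["grip_width"],s["ft_force"])
a=ctrl.camera("side")[0][150:290,260:450,::-1];b=ctrl.camera("top")[0][150:270,240:400,::-1]
cv2.imwrite("pics/s2.png",np.hstack([cv2.resize(a,(400,600)) if 0 else cv2.resize(a,(420,310)),cv2.resize(b,(380,310))]))
E
```

```text
3.0667 [598.92014359  86.87790155 101.52897528] [[-0.707  0.392  0.589]
 [ 0.301  0.92  -0.252]
 [-0.64  -0.002 -0.768]] 0.3734352453259706 [-0.12148438  0.43001008  0.2694012 ]
```

View pics/s2.png

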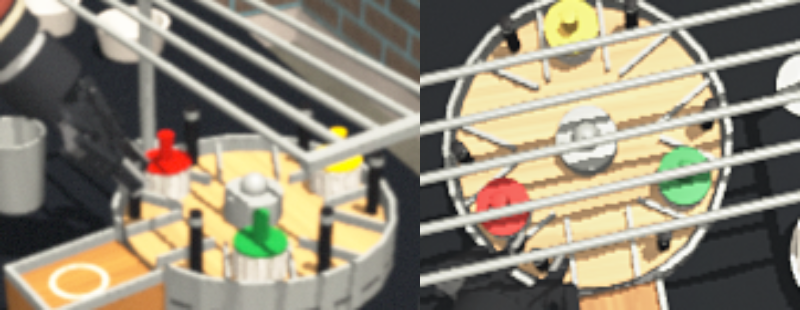

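The fingers straddle the peg near (130,195 left, 545,265 right) without contact, and the red pot is undisturbed. Starting the counterclockwise arc.

Call:
drive_tool([
  [-1.28,0,-1.53,-0.01,-0.41,0,3.2],
  [-1.28,0,-1.53,-0.01,-0.41,0,3.2],
])

```text
time_s: 3.33
tcp_pos: [596.5, 80.2, 103.3]
tcp_rot: [[-0.725, 0.325, 0.607], [0.249, 0.946, -0.209], [-0.642, -0.0, -0.767]]
ft_force: [0.3, 0.4, 0.2]
grip_width: 0.375
grasp_force: 0.0
```

Call:
drive_tool([
  [-0.64,0,-0.77,0,-0.21,0,3.2],
])

```text
time_s: 3.42
tcp_pos: [595.3, 77.7, 103.1]
tcp_rot: [[-0.73, 0.308, 0.61], [0.236, 0.951, -0.198], [-0.642, -0.0, -0.767]]
ft_force: [-1.4, 1.5, 0.8]
grip_width: 0.377
grasp_force: 0.7
```

Call:
drive_tool([
  [-0.64,0,-0.77,0,-0.21,0,3.2],
])

```text
time_s: 3.5
tcp_pos: [594.9, 75.9, 103.0]
tcp_rot: [[-0.733, 0.292, 0.614], [0.225, 0.956, -0.187], [-0.642, 0.0, -0.767]]
ft_force: [-0.5, 3.3, 1.4]
grip_width: 0.374
grasp_force: 1.0
```

Call:
drive_tool([
  [-0.64,0,-0.77,0,-0.21,0,3.2],
])

```text
time_s: 3.58
tcp_pos: [594.4, 73.9, 102.9]
tcp_rot: [[-0.737, 0.275, 0.617], [0.211, 0.961, -0.177], [-0.642, 0.0, -0.767]]
ft_force: [-1.2, 2.7, 0.5]
grip_width: 0.379
grasp_force: 1.3
```

Call:
drive_tool([
  [-0.64,0,-0.77,0,-0.21,0,3.2],
])

```text
time_s: 3.67
tcp_pos: [593.8, 71.4, 102.8]
tcp_rot: [[-0.741, 0.259, 0.62], [0.198, 0.966, -0.167], [-0.642, -0.001, -0.767]]
ft_force: [0.7, 1.7, 0.9]
grip_width: 0.374
grasp_force: 0.8
```

Call:
drive_tool([
  [-0.64,0,-0.77,0,-0.21,0,3.2],
])

```text
time_s: 3.75
tcp_pos: [593.3, 69.3, 102.6]
tcp_rot: [[-0.744, 0.242, 0.622], [0.185, 0.97, -0.156], [-0.642, -0.001, -0.767]]
ft_force: [0.0, -0.1, 0.6]
grip_width: 0.381
grasp_force: 0.1
```

Call:
drive_tool([
  [-0.64,0,-0.77,0,-0.21,0,3.2],
])

```text
time_s: 3.83
tcp_pos: [592.6, 67.1, 102.5]
tcp_rot: [[-0.748, 0.225, 0.625], [0.172, 0.974, -0.145], [-0.641, -0.001, -0.767]]
ft_force: [-0.4, -1.3, -0.9]
grip_width: 0.376
grasp_force: 0.1
```

Call:
drive_tool([
  [-0.64,0,-0.77,0,-0.21,0,3.2],
])

```text
time_s: 3.92
tcp_pos: [592.3, 65.3, 102.5]
tcp_rot: [[-0.751, 0.208, 0.627], [0.159, 0.978, -0.134], [-0.641, -0.001, -0.767]]
ft_force: [3.3, 3.7, -1.6]
grip_width: 0.371
grasp_force: 2.2
```

Call:
drive_tool([
  [-0.64,0,-0.77,0,-0.21,0,3.2],
])

```text
time_s: 4.0
tcp_pos: [592.2, 64.0, 102.6]
tcp_rot: [[-0.753, 0.189, 0.63], [0.145, 0.982, -0.121], [-0.641, 0.001, -0.767]]
ft_force: [6.2, 9.9, -4.6]
grip_width: 0.374
grasp_force: 5.1
```

I felt a notch: the push dropped at about 167° tool angle, then rose to 11 N. The next stop should be about 60° on. Continuing.

Call:
drive_tool([
  [-0.64,0,-0.77,0,-0.21,0,3.2],
])

```text
time_s: 4.08
tcp_pos: [591.8, 62.1, 102.6]
tcp_rot: [[-0.756, 0.171, 0.632], [0.132, 0.985, -0.109], [-0.641, 0.001, -0.767]]
ft_force: [2.6, 4.7, -1.9]
grip_width: 0.372
grasp_force: 2.2
```

Call:
drive_tool([
  [-0.64,0,-0.77,0,-0.21,0,3.2],
])

```text
time_s: 4.17
tcp_pos: [591.3, 59.5, 102.5]
tcp_rot: [[-0.758, 0.155, 0.634], [0.119, 0.988, -0.1], [-0.641, -0.0, -0.767]]
ft_force: [0.7, 2.6, -0.5]
grip_width: 0.375
grasp_force: 1.4
```

Call:
drive_tool([
  [-0.64,0,-0.77,0,-0.21,0,3.2],
])

```text
time_s: 4.25
tcp_pos: [590.8, 57.0, 102.5]
tcp_rot: [[-0.76, 0.139, 0.635], [0.106, 0.99, -0.09], [-0.641, -0.001, -0.767]]
ft_force: [0.9, 1.7, 0.1]
grip_width: 0.373
grasp_force: 0.7
```

Call:
drive_tool([
  [-0.64,0,-0.77,0,-0.21,0,3.2],
])

```text
time_s: 4.33
tcp_pos: [590.5, 54.8, 102.5]
tcp_rot: [[-0.762, 0.122, 0.637], [0.092, 0.993, -0.079], [-0.641, -0.001, -0.767]]
ft_force: [1.7, 2.8, -0.7]
grip_width: 0.379
grasp_force: 1.0
```

```bash
python3 - <<'E'
from h import *
s,p,R=st();print(s["time_s"],p,s["ft_force"],np.degrees(np.arctan2(*(p[:2]-AX)[::-1]))%360,np.hypot(*(p[:2]-AX)))
b=ctrl.camera("side");X=cloud("side",*b)
for c in("red","green","yellow"):
    m=cmask(b[0],c)&(b[1]>0)&(X[...,2]>105)&(X[...,2]<118)&(np.hypot(X[...,0]-707,X[...,1]-41)<150);q=X[m].mean(0);v=q[:2]-[706.2,39.5];print(c,q.round(1),np.degrees(np.arctan2(v[1],v[0]))%360)
E
```

```text
4.3333 [590.46311104  54.83465426 102.53155051] [ 1.66361464  2.84100127 -0.73006937] 173.10785410792428 117.78804884650955
red [630.4 100.2 110.1] 141.3381472203028
green [686.3 -62.2 110.3] 258.9258367204653
yellow [805.4  70.7 111.7] 17.443861513390733
```

Call:
drive_tool([
  [-1.29,0,-1.53,-0.01,-0.41,0,3.2],
  [-1.93,0,-2.3,-0.01,-0.62,0.01,3.2],
  [-1.93,0,-2.3,-0.01,-0.62,0.01,3.2],
  [-1.93,0,-2.3,-0.01,-0.62,0.01,3.2],
  [-1.93,0,-2.3,-0.01,-0.62,0.01,3.2],
  [-1.93,0,-2.3,-0.01,-0.62,0.01,3.2],
  [-1.93,0,-2.3,-0.01,-0.62,0.01,3.2],
])

```text
time_s: 4.97
tcp_pos: [591.9, 13.9, 102.4]
tcp_rot: [[-0.748, -0.227, 0.624], [-0.174, 0.974, 0.145], [-0.641, 0.0, -0.767]]
ft_force: [0.2, 3.5, -0.8]
grip_width: 0.376
grasp_force: 1.5
```

Call:
drive_tool([
  [-1.93,0,-2.3,-0.01,-0.62,0.01,3.2],
  [-1.93,0,-2.3,-0.01,-0.62,0.01,3.2],
  [-1.93,0,-2.3,-0.01,-0.62,0.01,3.2],
  [-1.93,0,-2.3,-0.01,-0.62,0.01,3.2],
  [-1.93,0,-2.3,-0.01,-0.62,0.01,3.2],
  [-1.29,0,-1.53,-0.01,-0.41,0,3.2],
])

```text
time_s: 5.47
tcp_pos: [604.6, -19.4, 102.2]
tcp_rot: [[-0.665, -0.501, 0.554], [-0.384, 0.866, 0.322], [-0.641, 0.001, -0.768]]
ft_force: [-1.7, 1.5, 0.6]
grip_width: 0.375
grasp_force: 1.0
```

```bash
cat > look.py <<'E'
from h import *
s,p,R=st();print(s["time_s"],p.round(1),s["ft_force"].round(1),"tool ang",np.degrees(np.arctan2(*(p[:2]-AX)[::-1]))%360,np.hypot(*(p[:2]-AX)),"az",np.degrees(np.arctan2(R[1,2],R[0,2])),s["joint_pos"].round(0),s["grip_width"])
b=ctrl.camera("side");X=cloud("side",*b)
for c in("red","green","yellow"):
    m=cmask(b[0],c)&(b[1]>0)&(X[...,2]>105)&(X[...,2]<118)&(np.hypot(X[...,0]-700,X[...,1]-41)<260)&(X[...,0]>480)
    q=X[m].mean(0) if m.any() else np.zeros(3);v=q[:2]-[706.2,39.5];print(c,m.sum(),q.round(1),np.degrees(np.arctan2(v[1],v[0]))%360,np.hypot(*v))
E
python3 look.py
```

```text
5.4667 [604.6 -19.4 102.2] [-1.7  1.5  0.6] tool ang 210.29987037528844 119.06405636510155 az 30.135324891896644 [-24.  21. -45.  -2.  31. -47.] 0.37512671542785303
red 0 [0. 0. 0.] 183.20139843386633 707.3038173232208
green 25 [748.7 -54.5 109.9] 294.3102567719287 103.15668795111732
yellow 29 [764.9 119.  110.6] 53.5822801651611 98.80390150765062
```

Call:
drive_tool([
  [-1.29,0,-1.53,-0.01,-0.41,0,3.2],
  [-1.29,0,-1.53,-0.01,-0.41,0,3.2],
  [-1.29,0,-1.53,-0.01,-0.41,0,3.2],
  [-1.29,0,-1.53,-0.01,-0.41,0,3.2],
  [-0.64,0,-0.77,0,-0.21,0,3.2],
  [-0.64,0,-0.77,0,-0.21,0,3.2],
])

```text
time_s: 6.02
tcp_pos: [616.1, -35.5, 102.0]
tcp_rot: [[-0.59, -0.642, 0.49], [-0.492, 0.767, 0.412], [-0.64, 0.002, -0.768]]
ft_force: [-2.9, 1.7, 1.2]
grip_width: 0.374
grasp_force: 1.1
```

Call:
drive_tool([
  [-0.64,0,-0.77,0,-0.21,0,3.2],
])

```text
time_s: 6.1
tcp_pos: [617.3, -36.9, 102.0]
tcp_rot: [[-0.581, -0.655, 0.482], [-0.502, 0.755, 0.421], [-0.64, 0.003, -0.768]]
ft_force: [-1.5, 0.7, 1.3]
grip_width: 0.374
grasp_force: 1.3
```

Call:
drive_tool([
  [-0.64,0,-0.77,0,-0.21,0,3.2],
])

```text
time_s: 6.18
tcp_pos: [618.6, -38.4, 102.0]
tcp_rot: [[-0.573, -0.668, 0.475], [-0.512, 0.744, 0.429], [-0.64, 0.003, -0.768]]
ft_force: [-4.4, 1.7, 1.4]
grip_width: 0.376
grasp_force: 1.7
```

Call:
drive_tool([
  [-0.64,0,-0.77,0,-0.21,0,3.2],
])

```text
time_s: 6.27
tcp_pos: [620.0, -40.0, 102.0]
tcp_rot: [[-0.564, -0.681, 0.467], [-0.522, 0.732, 0.438], [-0.64, 0.003, -0.768]]
ft_force: [-1.7, 1.2, 1.5]
grip_width: 0.377
grasp_force: 1.2
```

```bash
python3 look.py
```

```text
6.2667 [620. -40. 102.] [-1.7  1.2  1.5] tool ang 222.6862914569242 118.962087579359 az 43.13018792329921 [-28.  26. -33.  15.  37. -66.] 0.37739031975310505
red 0 [0. 0. 0.] 183.20139843386633 707.3038173232208
green 32 [762.5 -47.  110.6] 303.0558204305731 103.18317034620318
yellow 16 [748.  131.2 111.3] 65.49687959768411 100.72366009770322
```

Call:
drive_tool([
  [-0.64,0,-0.77,0,-0.21,0,3.2],
])

```text
time_s: 6.4
tcp_pos: [621.6, -41.6, 102.1]
tcp_rot: [[-0.555, -0.693, 0.46], [-0.532, 0.721, 0.445], [-0.64, 0.002, -0.768]]
ft_force: [-1.1, 2.7, -0.1]
grip_width: 0.377
grasp_force: 1.0
```

Call:
drive_tool([
  [-0.32,0,-0.38,0,-0.1,0,3.2],
])

```text
time_s: 6.48
tcp_pos: [622.5, -42.5, 102.1]
tcp_rot: [[-0.549, -0.7, 0.456], [-0.537, 0.714, 0.449], [-0.64, 0.002, -0.768]]
ft_force: [-1.8, 0.1, -0.9]
grip_width: 0.377
grasp_force: 0.3
```

Call:
drive_tool([
  [-0.32,0,-0.38,0,-0.1,0,3.2],
])

```text
time_s: 6.57
tcp_pos: [623.2, -43.1, 102.2]
tcp_rot: [[-0.545, -0.706, 0.452], [-0.542, 0.708, 0.453], [-0.64, 0.002, -0.768]]
ft_force: [-2.3, 1.1, -0.7]
grip_width: 0.373
grasp_force: 1.2
```

Call:
drive_tool([
  [-0.32,0,-0.38,0,-0.1,0,3.2],
])

```text
time_s: 6.65
tcp_pos: [624.0, -43.8, 102.2]
tcp_rot: [[-0.54, -0.713, 0.448], [-0.546, 0.702, 0.457], [-0.64, 0.002, -0.768]]
ft_force: [-1.7, 0.8, -0.7]
grip_width: 0.379
grasp_force: 0.8
```

Call:
drive_tool([
  [-0.32,0,-0.38,0,-0.1,0,3.2],
])

```text
time_s: 6.73
tcp_pos: [624.9, -44.6, 102.4]
tcp_rot: [[-0.534, -0.719, 0.445], [-0.551, 0.695, 0.461], [-0.641, 0.001, -0.768]]
ft_force: [-1.5, -0.1, -1.5]
grip_width: 0.371
grasp_force: 0.6
```

Call:
drive_tool([
  [-0.32,0,-0.38,0,-0.1,0,3.2],
])

```text
time_s: 6.82
tcp_pos: [625.9, -45.4, 102.6]
tcp_rot: [[-0.529, -0.725, 0.441], [-0.556, 0.689, 0.465], [-0.641, 0.001, -0.768]]
ft_force: [-0.3, 0.5, -1.3]
grip_width: 0.372
grasp_force: 0.6
```

```bash
python3 look.py
```

```text
6.8167 [625.9 -45.4 102.6] [-0.3  0.5 -1.3] tool ang 226.589932061166 118.58781179715544 az 46.5361446887228 [-29.  28. -30.  20.  38. -71.] 0.37159914459787363
red 1 [573.2 -37.3 117.6] 209.9952608003844 153.5747363060365
green 36 [766.2 -43.2 110.9] 305.9622467465074 102.1676625562487
yellow 7 [744.4 135.6 111.2] 68.30322318411316 103.38733443787625
```

Call:
drive_tool([
  [-0.32,0,-0.38,0,-0.1,0,3.2],
])

```text
time_s: 6.95
tcp_pos: [626.9, -46.2, 102.8]
tcp_rot: [[-0.524, -0.731, 0.437], [-0.56, 0.683, 0.469], [-0.641, 0.001, -0.767]]
ft_force: [0.1, -0.8, -0.3]
grip_width: 0.373
grasp_force: 0.0
```

Call:
drive_tool([
  [-0.32,0,-0.38,0,-0.1,0,3.2],
])

```text
time_s: 7.03
tcp_pos: [627.6, -46.9, 102.9]
tcp_rot: [[-0.519, -0.737, 0.433], [-0.565, 0.676, 0.473], [-0.641, 0.001, -0.767]]
ft_force: [-0.2, -0.4, -0.8]
grip_width: 0.38
grasp_force: 0.0
```

Call:
drive_tool([
  [-0.32,0,-0.38,0,-0.1,0,3.2],
])

```text
time_s: 7.12
tcp_pos: [628.4, -47.6, 102.8]
tcp_rot: [[-0.514, -0.743, 0.429], [-0.57, 0.669, 0.477], [-0.641, 0.001, -0.767]]
ft_force: [-0.1, -0.2, 0.1]
grip_width: 0.373
grasp_force: 0.0
```

Call:
drive_tool([
  [-0.32,0,-0.38,0,-0.1,0,3.2],
])

```text
time_s: 7.2
tcp_pos: [629.0, -48.2, 102.8]
tcp_rot: [[-0.509, -0.749, 0.424], [-0.574, 0.663, 0.481], [-0.641, 0.001, -0.767]]
ft_force: [-1.4, -0.3, 1.8]
grip_width: 0.374
grasp_force: 0.7
```

Call:
drive_tool([
  [-0.32,0,-0.38,0,-0.1,0,3.2],
])

```text
time_s: 7.28
tcp_pos: [629.5, -48.6, 102.7]
tcp_rot: [[-0.504, -0.754, 0.42], [-0.578, 0.656, 0.485], [-0.641, 0.002, -0.767]]
ft_force: [-3.3, 1.4, 2.6]
grip_width: 0.377
grasp_force: 1.7
```

Call:
drive_tool([
  [0,0,0,0,0,0,3.2],
])

```text
time_s: 7.37
tcp_pos: [629.6, -48.7, 102.7]
tcp_rot: [[-0.504, -0.754, 0.42], [-0.578, 0.656, 0.485], [-0.641, 0.002, -0.767]]
ft_force: [-1.5, 1.1, 1.1]
grip_width: 0.374
grasp_force: 0.9
```

```bash
python3 look.py; python3 -c "
from h import *
b=ctrl.camera('top')[0][150:330,230:400,::-1];cv2.imwrite('pics/t3.png',cv2.resize(b,None,fx=3.3,fy=3.3,interpolation=2))"
```

```text
7.3667 [629.6 -48.7 102.7] [-1.5  1.1  1.1] tool ang 228.97263531398428 118.49313211672852 az 49.08790040500835 [-29.  29. -27.  24.  39. -75.] 0.3736789605827095
red 4 [586.  -47.2 115.4] 215.78493432785965 148.233070963289
green 43 [765.1 -45.7 111.4] 304.6477443009515 103.51478745710924
yellow 2 [742.4 137.4 111.7] 69.71366384803459 104.3839731072166
```

View pics/t3.png

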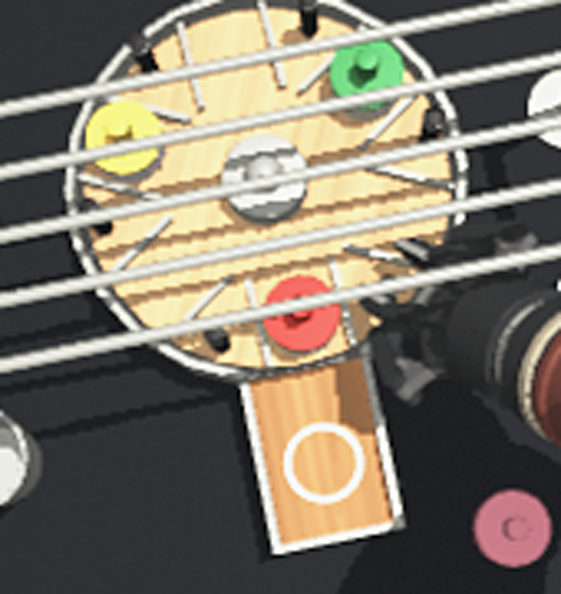

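The top view shows the red pot at (300,312) facing the gap, with green and yellow in their slots. The push dropped to 0 and then began to rise, so I'll confirm with one more small push and then a reverse push.

Call:
drive_tool([
  [-0.32,0,-0.38,0,-0.1,0,3.2],
])

```text
time_s: 7.55
tcp_pos: [629.8, -48.8, 102.6]
tcp_rot: [[-0.5, -0.76, 0.416], [-0.582, 0.65, 0.488], [-0.641, 0.002, -0.767]]
ft_force: [-2.8, 3.8, 1.5]
grip_width: 0.37
grasp_force: 2.3
```

Call:
drive_tool([
  [0,0,0,0,0,0,3.2],
])

```text
time_s: 7.63
tcp_pos: [629.9, -48.9, 102.5]
tcp_rot: [[-0.5, -0.76, 0.415], [-0.582, 0.65, 0.489], [-0.641, 0.002, -0.767]]
ft_force: [-2.9, 2.6, 2.5]
grip_width: 0.374
grasp_force: 2.2
```

Call:
drive_tool([
  [0,0,0,0,-0.1,0,3.2],
])

```text
time_s: 7.72
tcp_pos: [630.3, -49.3, 102.5]
tcp_rot: [[-0.501, -0.76, 0.415], [-0.582, 0.65, 0.489], [-0.641, 0.003, -0.767]]
ft_force: [-7.1, 2.5, 3.1]
grip_width: 0.376
grasp_force: 3.4
```

Call:
drive_tool([
  [0,0,0,0,0,0,3.2],
])

```text
time_s: 7.8
tcp_pos: [630.4, -49.5, 102.5]
tcp_rot: [[-0.5, -0.76, 0.415], [-0.582, 0.65, 0.489], [-0.641, 0.003, -0.767]]
ft_force: [-5.0, 2.5, 2.6]
grip_width: 0.378
grasp_force: 2.6
```

Held at about 6 N with almost no motion, so it is clicked. Centring on the peg and withdrawing.

Call:
drive_tool([
  [0,0,0,0,0.3,0,3.2],
  [0,0,0,0,0.4,0,3.2],
  [0,0,0,0,0.4,0,3.2],
  [0,0,0,0,0,0,3.8],
])

```text
time_s: 8.13
tcp_pos: [622.1, -42.5, 102.6]
tcp_rot: [[-0.5, -0.76, 0.416], [-0.582, 0.65, 0.488], [-0.641, 0.002, -0.768]]
ft_force: [0.1, 0.6, -0.4]
grip_width: 0.443
grasp_force: 0.0
```

Call:
drive_tool([
  [0,0,0,0,0,-0.8,4],
  [0,0,0,0,0,-1.5,4],
  [0,0,0,0,0,-2,4],
  [0,0,0,0,0,-2.5,4],
  [0,0,0,0,0,-2.5,4],
  [0,0,0,0,0,-2.5,4],
  [0,0,0,0,0,-2.5,4],
  [0,0,0,0,0,-2.5,4],
])

```text
time_s: 8.8
tcp_pos: [552.1, -125.7, 233.2]
tcp_rot: [[-0.499, -0.759, 0.417], [-0.583, 0.651, 0.487], [-0.641, 0.0, -0.767]]
ft_force: [0.2, -0.1, -0.4]
grip_width: 0.472
grasp_force: 0.0
```

```bash
python3 look.py; python3 - <<'E'
from h import *
for n in("top","side"):
    p,d=ctrl.camera(n);X=cloud(n,p,d);c=np.array([708.6,42]) if n=="top" else np.array([706.2,39.5])
    R=np.hypot(X[...,0]-c[0],X[...,1]-c[1]);ok=d>0
    m=(ok&(R<140)&(R>95)&(X[...,2]>107)&(X[...,2]<122)&(hsv(p)[...,2]<70)).astype(np.uint8)
    k,l,s,ce=cv2.connectedComponentsWithStats(m)
    for j in range(1,k):
        if s[j,4]>3:
            q=X[l==j];q=q[q[:,2]>q[:,2].max()-6].mean(0);v=q[:2]-c;print(n,"peg",s[j,4],q.round(1),np.degrees(np.arctan2(v[1],v[0]))%360,np.hypot(*v))
    for lo,hi in((76,88),(100,118)):
        q=X[cmask(p,"red")&ok&(R<150)&(X[...,2]>lo)&(X[...,2]<hi)];v=q.mean(0)[:2]-c;print(n,"red",len(q),q.mean(0).round(1),((q.min(0)+q.max(0))/2).round(1),np.degrees(np.arctan2(v[1],v[0]))%360,np.hypot(*v))
    for w in("green","yellow"):
        q=X[cmask(p,w)&ok&(R<150)&(X[...,2]>76)&(X[...,2]<88)];
        if len(q):v=q.mean(0)[:2]-c;print(n,w,len(q),q.mean(0).round(1),np.degrees(np.arctan2(v[1],v[0]))%360,np.hypot(*v))
    cv2.imwrite(f"pics/{n}4.png",p[:,:,::-1]);np.save(f"pics/{n}4.npy",d)
    if n=="side":
        b=p[160:300,250:450,::-1];cv2.imwrite("pics/s4.png",cv2.resize(b,None,fx=3.8,fy=3.8,interpolation=2))
E
```

```text
8.8 [ 552.1 -125.7  233.2] [ 0.2 -0.1 -0.4] tool ang 226.97951524474635 227.59677246770863 az 49.4271317186949 [-41.  19. -20.  52.  40. -91.] 0.47214885985843447
red 22 [609.6  13.4 110.4] 195.11696435739054 100.04641051974576
green 40 [767.3 -43.2 111. ] 306.4769137392738 102.854775435208
yellow 3 [743.2 139.  111.2] 69.61351769496297 106.16142165730506
top peg 7 [824.5   8.9 115.8] 344.0858168147962 120.53824312044527
top peg 20 [795.6 122.5 114.8] 42.766848557573354 118.48988089899775
top peg 12 [736.2 -71.9 115.4] 283.63212166755153 117.19567873398023
top peg 10 [684.4 158.2 115. ] 101.75822512990206 118.68695296905464
top peg 4 [592.7  77.6 115. ] 162.9241242014845 121.2091736329098
top red 17 [606.9  25.5  82.3] [613.   23.1  81.7] 189.19939954458135 102.98025574615677
top red 9 [605.9  18.5 110.1] [606.2  17.9 108.5] 192.88665560912418 105.3859269782277
top green 80 [782.  -23.4  81.9] 318.2852537776731 98.33866303142092
side peg 12 [795.6 120.3 114.7] 42.10817190510343 120.5477375563069
side peg 8 [590.4  72.1 114.6] 164.29189879046297 120.31879774355635
side peg 10 [734.2 -77.9 115. ] 283.43498749268736 120.6665762770202
side peg 7 [620.6 -45.2 115.3] 224.68061410063342 120.43345730629528
side red 204 [608.5  11.6  82.1] [609.3  16.3  82.4] 195.94221580679934 101.65559378741156
side red 32 [609.3  12.9 107.8] [609.4  13.4 107.1] 195.33766613518281 100.44311123700325
side green 160 [778.4 -38.9  82.1] 312.6417407368823 106.62172067422735
side yellow 72 [743.3 123.4  81.8] 66.17128106584951 91.73237798712174
```

View pics/s4.png

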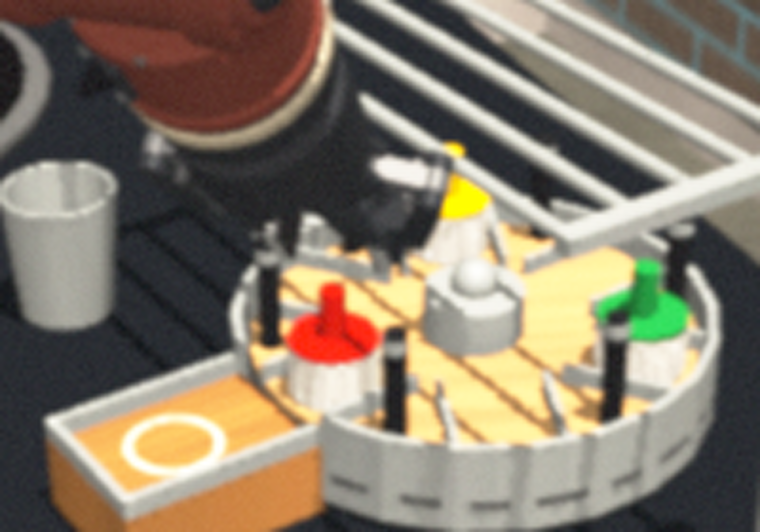

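The side view shows red at (333,340 in the crop) facing the ledge, green and yellow upright in their slots, and the cup unmoved. The pegs average 43.3° mod 60, so the red slot sits at about 193.3°, 3.2° off the gap line. Next I'll plan the knob grasp.

```bash
python3 - <<'E'
from h import *
s,p,R=st();R1=rot(13,40);P=np.array([609,16.5,107]);P0=P-130*R1[:,2];print(P0)
plan(p,R,P0,R1,8)
E
```

```text
[527.57930936  -2.29744757 206.58577761]
[np.float64(2.9), np.float64(-0.01), np.float64(3.49), np.float64(-0.53), np.float64(1.26), np.float64(0.88)]
[np.float64(2.9), np.float64(-0.01), np.float64(3.49), np.float64(-0.45), np.float64(1.33), np.float64(0.81)]
[np.float64(2.9), np.float64(-0.01), np.float64(3.49), np.float64(-0.37), np.float64(1.39), np.float64(0.74)]
[np.float64(2.9), np.float64(-0.01), np.float64(3.49), np.float64(-0.28), np.float64(1.45), np.float64(0.67)]
[np.float64(2.9), np.float64(-0.01), np.float64(3.49), np.float64(-0.19), np.float64(1.5), np.float64(0.59)]
[np.float64(2.9), np.float64(-0.01), np.float64(3.49), np.float64(-0.1), np.float64(1.53), np.float64(0.52)]
[np.float64(2.9), np.float64(-0.01), np.float64(3.49), np.float64(-0.01), np.float64(1.56), np.float64(0.44)]
[np.float64(2.9), np.float64(-0.01), np.float64(3.49), np.float64(0.09), np.float64(1.58), np.float64(0.36)]
```

Call:
drive_tool([
  [2.9,0,3.5,-0.53,1.26,0.88,4],
  [2.9,0,3.5,-0.45,1.33,0.8,4],
  [2.9,0,3.5,-0.37,1.4,0.74,4],
  [2.9,0,3.5,-0.28,1.45,0.67,4],
  [2.9,0,3.5,-0.2,1.5,0.6,4],
  [2.9,0,3.5,-0.1,1.53,0.52,4],
  [2.9,0,3.5,0,1.56,0.44,4],
  [2.9,0,3.5,0.1,1.58,0.36,4],
])

```text
time_s: 9.62
tcp_pos: [525.8, 0.6, 204.8]
tcp_rot: [[-0.749, -0.222, 0.624], [-0.168, 0.975, 0.145], [-0.641, 0.004, -0.768]]
ft_force: [0.5, 0.5, -0.3]
grip_width: 0.464
grasp_force: 0.0
```

Call:
drive_tool([
  [0,0,0,0,0,0,4],
  [0,0,0,0,0,0,4],
])

```text
time_s: 9.78
tcp_pos: [525.6, 1.7, 204.5]
tcp_rot: [[-0.749, -0.23, 0.622], [-0.175, 0.973, 0.15], [-0.639, 0.004, -0.769]]
ft_force: [0.4, 0.5, 0.7]
grip_width: 0.467
grasp_force: 0.0
```

```bash
python3 - <<'E'
from h import *
s,p,R=st();R1=rot(13,40);P=np.array([609,16.5,107]);print(p,s["grip_width"])
plan(p,R,P,R1,1)
for n in("top","side"):
    c,d=ctrl.camera(n);X=cloud(n,c,d)
    for lo,hi in((78,86),(100,118)):
        q=X[cmask(c,"red")&(d>0)&(np.hypot(X[...,0]-609,X[...,1]-16)<50)&(X[...,2]>lo)&(X[...,2]<hi)]
        if len(q):print(n,len(q),q.mean(0).round(1),q.min(0).round(1),q.max(0).round(1))
E
```

```text
[525.63112357   1.73865356 204.47796971] 0.46686272457206207
[np.float64(0.36), np.float64(-0.26), np.float64(0.1), np.float64(-0.27), np.float64(-0.52), np.float64(12.9)]
top 18 [608.1  24.6  82.1] [601.9  10.9  79.1] [624.5  35.4  85.4]
top 8 [605.6  19.3 109.5] [604.7  14.5 102.2] [607.   23.3 115.6]
side 198 [608.4  12.   81.8] [585.5  -7.5  78.6] [634.   37.7  85.9]
side 34 [609.3  12.7 107.7] [603.9   8.3 100. ] [616.3  18.8 113.4]
```

Call:
drive_tool([
  [0.36,-0.26,0.1,-0.2,-0.5,1.4,4],
  [0,0,0,-0.05,0,2,4],
  [0,0,0,0,0,2,4],
  [0,0,0,0,0,2,4],
  [0,0,0,0,0,2,4],
  [0,0,0,0,0,1.5,4],
  [0,0,0,0,0,1,4],
  [0,0,0,0,0,0.5,4],
])

```text
time_s: 10.55
tcp_pos: [608.4, 11.5, 110.2]
tcp_rot: [[-0.748, -0.22, 0.627], [-0.169, 0.975, 0.141], [-0.642, 0.0, -0.766]]
ft_force: [-0.5, -0.4, 0.2]
grip_width: 0.467
grasp_force: 0.0
```

Call:
drive_tool([
  [0,0,0,0,0,0.5,4],
  [0,0,0,0,0,0,4],
])

```text
time_s: 10.72
tcp_pos: [611.0, 12.7, 107.4]
tcp_rot: [[-0.747, -0.22, 0.627], [-0.169, 0.975, 0.142], [-0.643, -0.0, -0.766]]
ft_force: [-0.8, 0.1, -0.8]
grip_width: 0.466
grasp_force: 0.0
```

```bash
python3 - <<'E'
from h import *
s,p,R=st();R1=rot(13,40);P=np.array([610,16.5,107]);print(p,s["grip_width"],s["ft_force"])
plan(p,R,P,R1,1)
a=ctrl.camera("side")[0][170:290,260:420,::-1];b=ctrl.camera("top")[0][180:280,260:393,::-1]
cv2.imwrite("pics/s5.png",np.hstack([cv2.resize(a,(400,300),interpolation=2),cv2.resize(b,(400,300),interpolation=2)]))
E
```

```text
[611.0439608   12.71494235 107.3611919 ] 0.46575137007259565 [-0.84129329  0.08757837 -0.76067918]
[np.float64(-0.19), np.float64(0.02), np.float64(-0.21), np.float64(0.04), np.float64(0.39), np.float64(0.02)]
```

View pics/s5.png

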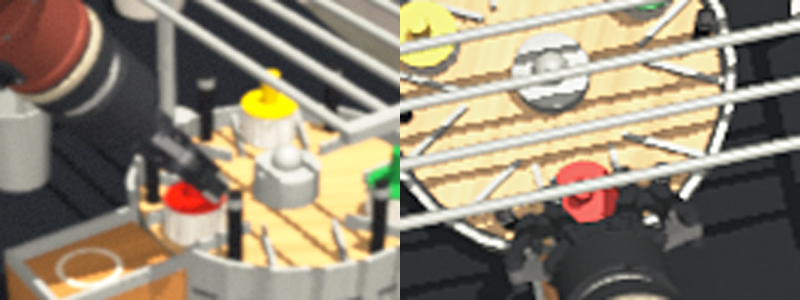

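The knob is between the open fingers (around 190,185 left) and the pads are clear of the lid. I'll centre and close gently.

Call:
drive_tool([
  [0,0,0,0,0.2,0,4],
  [0,0,0,0,0.2,0,3.4],
  [0,0,0,0,0,0,2.8],
  [0,0,0,0,0,0,2.3],
  [0,0,0,0,0,0,1.9],
  [0,0,0,0,0,0,1.5],
], newtons=20)

```text
time_s: 11.32
tcp_pos: [609.7, 17.4, 108.1]
tcp_rot: [[-0.746, -0.221, 0.628], [-0.169, 0.975, 0.142], [-0.644, -0.001, -0.765]]
ft_force: [-0.1, -0.5, 0.7]
grip_width: 0.179
grasp_force: 14.8
```

Call:
drive_tool([
  [0,0,0,0,0,0,1.2],
  [0,0,0,0,0,0,1.0],
  [0,0,0,0,0,0,1.0],
])

```text
time_s: 11.57
tcp_pos: [609.8, 17.4, 108.1]
tcp_rot: [[-0.746, -0.221, 0.628], [-0.169, 0.975, 0.142], [-0.644, -0.0, -0.765]]
ft_force: [-1.5, -0.5, 3.5]
grip_width: 0.176
grasp_force: 20.5
```

```bash
python3 - <<'E'
from h import *
s,p,R=st();print(p,s["ft_force"])
A=pol(150,193.3,p[2]);B=np.array([511.8,6,p[2]-1])
print(A,R.T@(A-p)/70,R.T@(B-A)/70)
E
```

```text
[609.82125482  17.39165818 108.1192632 ] [-1.49495064 -0.53864617  3.48190031]
[561.42316908   6.19253942 108.1192632 ] [ 0.54306788 -0.00339363 -0.45683409] [ 0.5387304   0.15383149 -0.43457993]
```

Call:
drive_tool([
  [0,0,0,0.27,0,-0.23,1],
  [0,0,0,0.54,0,-0.46,1],
  [0,0,0,0.54,0,-0.46,1],
])

```text
time_s: 11.82
tcp_pos: [591.9, 13.4, 108.1]
tcp_rot: [[-0.746, -0.221, 0.628], [-0.169, 0.975, 0.142], [-0.644, -0.0, -0.765]]
ft_force: [4.2, 1.1, 6.1]
grip_width: 0.175
grasp_force: 20.5
```

Call:
drive_tool([
  [0,0,0,0.54,0,-0.46,1],
  [0,0,0,0.54,0,-0.46,1],
  [0,0,0,0.54,0,-0.46,1],
  [0,0,0,0.54,0,-0.46,1],
  [0,0,0,0.27,0,-0.23,1],
])

```text
time_s: 12.23
tcp_pos: [559.8, 6.3, 107.8]
tcp_rot: [[-0.747, -0.22, 0.627], [-0.169, 0.975, 0.142], [-0.643, 0.0, -0.766]]
ft_force: [0.3, -0.2, -0.3]
grip_width: 0.177
grasp_force: 20.2
```

```bash
python3 look.py; python3 - <<'E'
from h import *
s,p,R=st();B=np.array([511.8,6,p[2]-1]);print(R.T@(B-p)/10)
c,d=ctrl.camera("side");cv2.imwrite("pics/s6.png",cv2.resize(c[170:310,240:420,::-1],None,fx=3.3,fy=3.3,interpolation=2))
E
```

```text
12.2333 [559.8   6.3 107.8] [ 0.3 -0.2 -0.3] tool ang 193.10805045887997 151.59900263016578 az 12.747918885189868 [-17.  14. -59. -20.  19. -24.] 0.17695091998005466
red 0 [0. 0. 0.] 183.20139843386633 707.3038173232208
green 39 [767.  -43.3 111. ] 306.29283082462274 102.77265144271101
yellow 3 [743.1 138.9 111.3] 69.62401263759874 105.99456499338149
[ 3.64416772  1.02300053 -2.92406463]
```

View pics/s6.png

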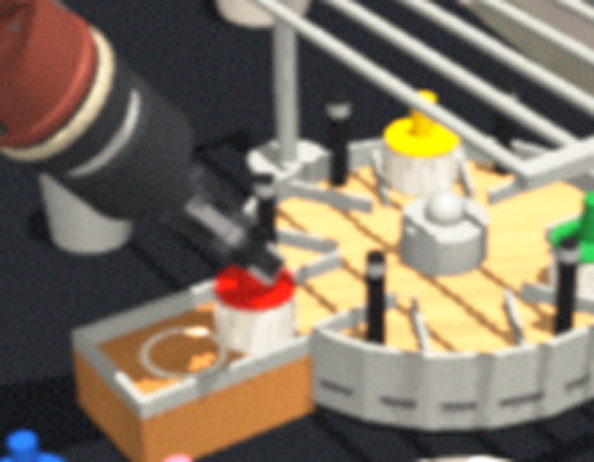

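The red pot (255,310) is through the gap on the near part of the ledge, between the rails, and the deck is unmoved. On to the ring mark, settling the 1 mm step.

Call:
drive_tool([
  [0,0,0,0.63,0.17,-0.46,1],
  [0,0,0,0.63,0.17,-0.46,1],
  [0,0,0,0.6,0.17,-0.5,1],
  [0,0,0,0.6,0.17,-0.5,1],
  [0,0,0,0.6,0.17,-0.5,1],
  [0,0,0,0.6,0.17,-0.5,1],
])

```text
time_s: 12.83
tcp_pos: [512.8, 6.0, 107.3]
tcp_rot: [[-0.746, -0.221, 0.628], [-0.169, 0.975, 0.142], [-0.644, -0.001, -0.765]]
ft_force: [0.8, -0.1, -0.1]
grip_width: 0.175
grasp_force: 20.2
```

Call:
drive_tool([
  [0,0,0,0,0,0,1],
])

```text
time_s: 12.92
tcp_pos: [512.0, 6.1, 107.0]
tcp_rot: [[-0.747, -0.22, 0.627], [-0.169, 0.975, 0.142], [-0.643, -0.0, -0.766]]
ft_force: [0.1, 0.5, -1.0]
grip_width: 0.181
grasp_force: 20.3
```

```bash
python3 - <<'E'
from h import *
s,p,R=st();print(p,s["ft_force"])
for n in("top","side"):
    c,d=ctrl.camera(n);X=cloud(n,c,d)
    q=X[cmask(c,"red")&(d>0)&(np.hypot(X[...,0]-511,X[...,1]-6)<45)&(X[...,2]>74)&(X[...,2]<86)]
    if len(q):print(n,len(q),q.mean(0).round(1),np.percentile(q,[2,98],axis=0).round(1), proj(n,[*p[:2],81]))
c,d=ctrl.camera("side");cv2.imwrite("pics/s7.png",cv2.resize(c[190:310,240:400,::-1],None,fx=3.3,fy=3.3,interpolation=2))
E
```

```text
[511.98364955   6.1191669  107.02304002] [ 0.10562346  0.46762288 -1.0494567 ]
top 49 [505.5   6.2  81. ] [[491.5  -1.5  77.4]
 [528.6  31.1  84. ]] [327.38740976 289.57418117]
side 206 [ 5.105e+02 -3.000e-01  8.090e+01] [[491.5 -17.8  78. ]
 [535.5  25.2  84.2]] [294.23211143 261.51187235]
```

View pics/s7.png

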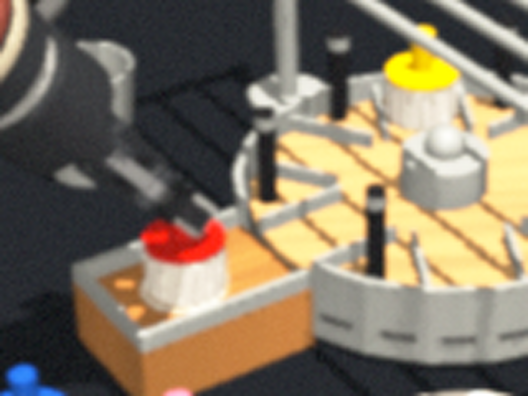

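The pot covers the ring mark (185,270). Fz is slightly negative, so it may be hanging a fraction of a millimetre; I'll lower by feel.

Call:
drive_tool([
  [0,0,0,0.03,0,0.04,1],
  [0,0,0,0,0,0,1],
])

```text
time_s: 13.23
tcp_pos: [513.9, 6.1, 107.0]
tcp_rot: [[-0.746, -0.221, 0.628], [-0.169, 0.975, 0.142], [-0.644, -0.0, -0.765]]
ft_force: [-8.1, -0.2, 11.9]
grip_width: 0.176
grasp_force: 21.6
```

Call:
drive_tool([
  [0,0,0,0.03,0,0.04,1],
  [0,0,0,0,0,0,1],
])

```text
time_s: 13.4
tcp_pos: [514.2, 6.2, 106.9]
tcp_rot: [[-0.745, -0.221, 0.629], [-0.17, 0.975, 0.142], [-0.645, -0.001, -0.764]]
ft_force: [-9.1, -0.2, 16.0]
grip_width: 0.177
grasp_force: 22.1
```

Call:
drive_tool([
  [0,0,0,-0.04,0,-0.05,1],
  [0,0,0,0,0,0,1],
  [0,0,0,0,0,0,1],
])

```text
time_s: 13.65
tcp_pos: [513.6, 6.2, 106.7]
tcp_rot: [[-0.746, -0.221, 0.628], [-0.169, 0.975, 0.142], [-0.644, -0.0, -0.765]]
ft_force: [-3.0, -0.3, 4.2]
grip_width: 0.178
grasp_force: 20.8
```

Call:
drive_tool([
  [0,0,0,0.1,0.03,-0.1,1],
  [0,0,0,0,0,0,1],
  [0,0,0,0,0,0,1],
])

```text
time_s: 13.9
tcp_pos: [511.9, 6.0, 106.7]
tcp_rot: [[-0.747, -0.221, 0.627], [-0.169, 0.975, 0.142], [-0.643, -0.0, -0.766]]
ft_force: [-0.1, 0.4, 1.0]
grip_width: 0.18
grasp_force: 20.5
```

Resting lightly on the mark at (511.9, 6.0). Releasing and withdrawing along the tool axis.

Call:
drive_tool([
  [0,0,0,0,0,0,1.8],
  [0,0,0,0,0,0,2.2],
  [0,0,0,0,0,0,2.6],
  [0,0,0,0,0,0,3],
  [0,0,0,0,0,0,3.5],
  [0,0,0,0,0,0,3.5],
])

```text
time_s: 14.4
tcp_pos: [511.9, 6.0, 106.8]
tcp_rot: [[-0.747, -0.221, 0.628], [-0.169, 0.975, 0.142], [-0.643, -0.0, -0.766]]
ft_force: [-0.8, 0.6, -0.8]
grip_width: 0.409
grasp_force: 0.0
```

Call:
drive_tool([
  [0,0,0,0,0,-0.5,3.5],
  [0,0,0,0,0,-1,3.5],
  [0,0,0,0,0,-2,3.5],
  [0,0,0,0,0,-2.5,3.5],
  [0,0,0,0,0,-3,3.5],
  [0,0,0,0,0,-3,3.5],
  [0,0,0,0,0,-3,3.5],
])

```text
time_s: 14.98
tcp_pos: [416.2, -14.6, 222.6]
tcp_rot: [[-0.747, -0.221, 0.627], [-0.17, 0.975, 0.142], [-0.643, -0.0, -0.766]]
ft_force: [0.1, -1.4, -0.1]
grip_width: 0.41
grasp_force: 0.0
```

```bash
python3 look.py; python3 - <<'E'
from h import *
s,p,R=st();print(p,s["grip_width"])
ims=[]
for n,(y,x) in(("top",(150,240)),("side",(180,240))):
    c,d=ctrl.camera(n);X=cloud(n,c,d);ok=d>0
    for lo,hi in((72,86),(98,118)):
        q=X[cmask(c,"red")&ok&(np.hypot(X[...,0]-511,X[...,1]-6)<45)&(X[...,2]>lo)&(X[...,2]<hi)]
        if len(q):print(n,len(q),q.mean(0).round(1),np.percentile(q,[2,98],axis=0).mean(0).round(1))
    ims.append(cv2.resize(c[y:y+170,x:x+190,::-1],(400,358),interpolation=2))
    ax=np.array([708.6,42]) if n=="top" else np.array([706.2,39.5]);Rr=np.hypot(X[...,0]-ax[0],X[...,1]-ax[1])
    m=(ok&(Rr<140)&(Rr>95)&(X[...,2]>107)&(X[...,2]<122)&(hsv(c)[...,2]<70)).astype(np.uint8);k,l,t,_=cv2.connectedComponentsWithStats(m)
    for j in range(1,k):
        if t[j,4]>3:
            q=X[l==j];q=q[q[:,2]>q[:,2].max()-6].mean(0)[:2]-ax;print(n,"peg",t[j,4],(np.degrees(np.arctan2(q[1],q[0]))%60).round(1))
cv2.imwrite("pics/f.png",np.hstack(ims))
E
```

```text
14.9833 [416.2 -14.6 222.6] [ 0.1 -1.4 -0.1] tool ang 190.75564761274143 296.36746816036543 az 12.777527061610693 [-33. -18. -62.  16.  27. -38.] 0.4098700085122192
red 46 [511.6   4.5 109.3] 190.20790458736127 197.71053462829988
green 40 [767.2 -43.2 111.1] 306.3984173327809 102.7419296951958
yellow 3 [742.4 137.4 112.2] 69.7150784407946 104.37896573087318
[414.55558442 -14.37991051 225.83078987] 0.4082854702010941
top 17 [509.8  15.8  80.3] [511.   12.9  79.7]
top 10 [510.2  11.6 110. ] [511.8   9.9 110.4]
top peg 14 43.2
top peg 21 42.7
top peg 5 41.9
top peg 11 41.5
top peg 5 41.3
top peg 5 42.9
side 238 [511.3   1.6  81.1] [512.7   4.5  81. ]
side 65 [511.4   3.5 107.1] [511.7   5.9 105.7]
side peg 12 42.0
side peg 17 42.3
side peg 9 43.8
side peg 12 43.4
side peg 6 44.4
```

View pics/f.png

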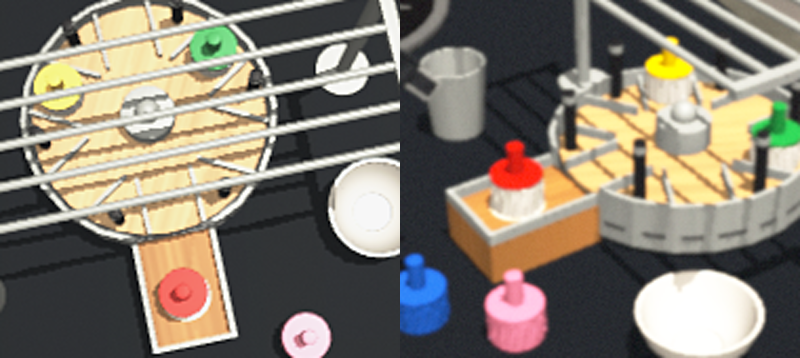

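The red pot stands on the ring mark (183,293 in the left half), green and yellow are in their slots, and the cup and bowl are unmoved. The deck angle has not changed since the click. Handing in.

```bash
python3 -c "
from station import ctrl
print(ctrl.finish_job())"
```

```text
the job is handed in; nothing more can be done
None
```

The red pot stands released on the ledge's ring mark, within about 2 mm, and the job was handed in at about 15 s. The deck is in its stop, judged by feel (push dropped to zero, then about 6 N held) and an unchanged deck angle since. The green and yellow pots, cup and bowl look undisturbed in the last pictures.

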